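# Load the last vial carrier and snap three specimen cases shut

### The arm

A 6-joint arm with a two-finger parallel gripper is mounted at the origin on the work surface. World frame = base frame: x ahead of the robot, y to its left, z up, the work surface at z = 0. Lengths are in m, angles in rad, forces in N, time in s.
With the tool pointing down it reaches from about 0.225 to 0.725 m from the base axis. Payload 3.1 kg.
Tool frame: the origin (TCP) lies midway between the tips of the shut fingers; the grasp point (between the pads) lies 19 mm behind it; x points along the fingers, z is the direction in which the jaws open and shut, and the axes are right-handed (so a half turn about x gives the same grasp; the last joint's range is limited). The gripper opens to 85 mm and grips with 20 to 120 N. Pads are 22 mm wide; open, the fingers measure 114 mm over their backs; the gripper's body (76 mm by 85 mm) begins 54 mm behind the grasp point. The pads swing forward as they close: fully open they stand 13 mm farther back than shut.
Start: joints at [1.205, 0.048, 0.099, 1.622, 0, 1.443], TCP at [0.124, 0.51, 0.231] pointing down, gripper open.
Joint ranges: [-2.91, 2.91], [-0.99, 1.94], [-1.21, 1.42], [-2.12, 2.29], [-1.49, 1.47], [-3.14, 3.14]. Speed limits (rad/s): [2.79, 2.79, 3.14, 3.14, 3.14, 3.14].

### API

Orientations are given as [roll, pitch, yaw] about the fixed x, y, z axes, in that order (R = Rz(yaw) Ry(pitch) Rx(roll)).
In Python, from rig import bot, hand, kin, monitor, imaging, order, nets gives the robot as it stands. Calls block until the motion is done:
- bot.goto(position, orientation): joint-space move of the TCP to a pose.
- bot.move_straight(position, attitude=None, v=0.15): straight line of the TCP; attitude=None keeps the orientation; v is the mean speed in m/s.
- bot.move_j(angles): joint-space move.
- hand.move_gripper(opening): finger opening in m; the grip force is fixed at half the most; returns when the fingers have stopped.
- bot.hold(seconds).
- kin.ik(position, orientation): joint angles nearest the present ones, or None.
- monitor.sense(): the state.
- imaging.capture(name): name is "scene" or "top"; returns the picture (400x640x3 uint8, red, green, blue); there is no depth.
- imaging.camera_params(name): a dict with "camera_matrix" (3x3 intrinsics, pixels), "extrinsics" (4x4, takes a point from world to camera coordinates). Camera axes: x right, y up, looking along -z (the intrinsics and any distortion apply to the point x, -y, -z); pixel columns grow to the right and rows downward; lengths in m; the calibration is good to about 2 mm. A picture is of the moment at which its call begins. camera_params takes no time and is no camera call.
A pose or a line that the arm cannot do raises bot.IKError and nothing moves.
- order.hand_in(): hands the job in, once; it reports no verdict.
Trained networks look in the newest picture that a camera, given by its name, has taken for a name from the list of things; names that differ only in an ending like _2 or _b are one class to them, and where a whole thing is asked for, a point or a joint stands for the part that bears it (a point fixed in the world has none). Each returns a list of dicts, best first, with "confidence" (0 to 1); they miss things now and then, are a little off and sometimes report something else, mostly with a low value. They report only what shows in the picture. A call takes as long as a camera call.
- nets.recognise(camera, query): "centre" ([x, y, z] in m, in the coordinates of the camera as it stood for that picture, good to about 4 mm: the middle of the surface that is visible of it).
- nets.masks_of(camera, query): "mask" (400x640 bool, what is visible of it).
- nets.place_of(camera, query): "centre" ([x, y, z] in m, in the coordinates of the camera as it stood for that picture, good to about 4 mm: a listed point, or the origin of a listed thing).
The state is a dict: "time_s": time; "q": joint angles; "joint_velocities": joint speeds; "joint_torque": joint torques, N m; "tool_pos": TCP position; "ee_rot": TCP orientation; "force": force on the tool from outside, world axes, zero at the start; "torque": the same for the moment, N m; "opening": finger opening in m.
Only numpy, scipy, OpenCV 4.12 (cv2) and the standard library are available. Lean on these libraries where they do the work, as an engineer would, in place of code of your own. Each camera call takes 0.05 s, during which the arm holds its last target. There are 200 camera calls.

### The job

Pack up the three specimen cases: stand the loose vial carrier, right way up, inside the empty case, and fold all three covers over and press each one down until its catch snaps and holds it fully shut. Leave the other things on the bench where they are.

Things in the scene. Friction and masses are not known exactly. Their poses are not given: they have to be found in the camera images.
- case_a: A grey plastic specimen case with a white cover, standing fixed on the bench, 88 mm (its x) by 98 mm (its y) by 48 mm high, walls and floor 4 mm, inside 80 x 90 mm. Origin: centre of its underside; x points to the hinge side, -x to the front wall, z up.  It already holds a vial carrier (fixed in it, lower than the rim).
- case_b: A grey plastic specimen case with a white cover, standing fixed on the bench, 88 mm (its x) by 98 mm (its y) by 48 mm high, walls and floor 4 mm, inside 80 x 90 mm. Origin: centre of its underside; x points to the hinge side, -x to the front wall, z up.  It already holds a vial carrier (fixed in it, lower than the rim).
- case_c: A grey plastic specimen case with a white cover, standing fixed on the bench, 88 mm (its x) by 98 mm (its y) by 48 mm high, walls and floor 4 mm, inside 80 x 90 mm. Origin: centre of its underside; x points to the hinge side, -x to the front wall, z up. This one is empty at the start and its cover stands wide open.
- carrier: The loose vial carrier, 60 to 130 g: a black plastic tray 60 mm (its x) by 56 mm (its y) by 14 mm high, on it a central upright grip rib 44 mm long (along x), 10 mm thick (along y), its top 36 mm above the underside, and four little capped vials 32 mm high near the corners (centres 23.5 mm off in x, 19 mm in y, 12 mm across). Origin: centre of the underside, z up. It stands on the bench at the start.
- floor_c (a point): Centre of the inner floor of case_c, 4 mm above the bench; axes as the case.
- lid_a (a joint): Angle (rad) of case_a's hinged cover: 0 = fully shut, level on the rim, 1.57 = upright, 2.1 = limit. Stiff hinge (0.05 N m): it stays where it is left (sags under 0.01 rad/s). A sprung nose in the front wall stops the cover's tongue at about 0.08 rad; about 7 to 12 N pressed down near the free edge snaps it past, and the nose then holds it shut at 0.
- lid_b (a joint): Angle (rad) of case_b's hinged cover: 0 = fully shut, level on the rim, 1.57 = upright, 2.1 = limit. Stiff hinge (0.05 N m): it stays where it is left (sags under 0.01 rad/s). A sprung nose in the front wall stops the cover's tongue at about 0.08 rad; about 7 to 12 N pressed down near the free edge snaps it past, and the nose then holds it shut at 0.
- lid_c (a joint): Angle (rad) of case_c's hinged cover: 0 = fully shut, level on the rim, 1.57 = upright, 2.1 = limit. Stiff hinge (0.05 N m): it stays where it is left (sags under 0.01 rad/s). A sprung nose in the front wall stops the cover's tongue at about 0.08 rad; about 7 to 12 N pressed down near the free edge snaps it past, and the nose then holds it shut at 0.
- hinge_a (a point): Middle of the hinge line of case_a's cover, on the case's +x rim, 44 mm from its centre and 49 mm above the bench; the hinge runs along the case's y. The cover, a 4 mm plate 98 mm wide, reaches 88 mm from it; a 40 mm wide tongue at the middle of the free edge reaches 96 mm and hangs 18 mm down over the front wall.
- hinge_b (a point): Middle of the hinge line of case_b's cover, on the case's +x rim, 44 mm from its centre and 49 mm above the bench; the hinge runs along the case's y. The cover, a 4 mm plate 98 mm wide, reaches 88 mm from it; a 40 mm wide tongue at the middle of the free edge reaches 96 mm and hangs 18 mm down over the front wall.
- hinge_c (a point): Middle of the hinge line of case_c's cover, on the case's +x rim, 44 mm from its centre and 49 mm above the bench; the hinge runs along the case's y. The cover, a 4 mm plate 98 mm wide, reaches 88 mm from it; a 40 mm wide tongue at the middle of the free edge reaches 96 mm and hangs 18 mm down over the front wall.
- press_a (a point): Point in the middle of the outer face of the cover of case_a, 80 mm from the hinge line (8 mm short of the plate's free edge); its z axis points out of the outer face, its -x axis to the free edge. With the cover shut it lies 54 mm above the bench.
- press_b (a point): Point in the middle of the outer face of the cover of case_b, 80 mm from the hinge line (8 mm short of the plate's free edge); its z axis points out of the outer face, its -x axis to the free edge. With the cover shut it lies 54 mm above the bench.
- press_c (a point): Point in the middle of the outer face of the cover of case_c, 80 mm from the hinge line (8 mm short of the plate's free edge); its z axis points out of the outer face, its -x axis to the free edge. With the cover shut it lies 54 mm above the bench.
- tube_a: Bystander: a conical tube, 35 mm across, 112 mm high, standing on its blue cap. Origin: centre of its underside.
- tube_b: Bystander: a like conical tube. Origin: centre of its underside.
- beaker: Bystander: a glass beaker, 68 mm across, 85 mm high, on a black rubber mat. Origin: centre of its underside.
- wash_bottle: Bystander: a white wash bottle, 54 mm across, 160 mm high to its bent spout. Origin: centre of its underside.
- spirit_lamp: Bystander: a glass spirit lamp, 80 mm across, 76 mm high. Origin: centre of its underside.
- petri_dish: Bystander: a closed petri dish, 92 mm across, 16 mm high, lying flat. Origin: centre of its underside.
- pencil: Bystander: a red pencil 180 mm long, lying flat. Origin: centre of its underside.

How it is judged:
On the way:
1. the loose vial carrier stands right way up on the floor of the empty case (z of carrier in the frame of floor_c between -0.004 and 0.006 m and horizontal distance between carrier and floor_c below 0.03 m and angle between carrier's own z axis and vertical below 0.1 rad), for 0.2 s.
At the end, for the whole second after the job is handed in: All three covers are snapped shut (joint below 0.035 rad, that is, past the catch) and stay so, and the loose carrier rests upright (tilt under 0.1 rad) on the floor of case_c (underside within 6 mm of the floor, within 30 mm of its centre) (all of step 1 and value of joint each of lid_a, lid_b, lid_c below 0.035 rad and linear speed of carrier below 0.02 m/s); the robot touches nothing.
It fails at once if a bystander is knocked away (moved more than 40 mm) (distance of any of tube_a, tube_b, beaker, wash_bottle, spirit_lamp, petri_dish, pencil from where it was at the start of the episode above 0.04 m).
It fails at once if a standing bystander is knocked over (tilted more than 0.6 rad) (angle between any of tube_a, tube_b, beaker, wash_bottle, spirit_lamp, petri_dish's own z axis and vertical above 0.6 rad).
It also fails if it takes over 72 s, if anything falls off the work surface, if the arm or the gripper's body presses on something with over 40 N, if the wrist force passes 120 N, or if a joint passes its speed limit or range.

## Working session

There is one attempt and no reset: what is moved stays moved. The work goes in short steps, each a Python script; the robot and the scene stay as the last script left them, time stands still between calls to the robot, and variables do not carry over. Pictures are saved under pics/ and viewed, about 8 in all and at most 12, crops included, and the job is handed in when it is done.

```bash
ls; mkdir -p pics; cat > h.py <<'E'
import numpy as np, cv2
from rig import bot, hand, kin, monitor, imaging, order, nets
def shot(cam,name):
    im=imaging.capture(cam); cv2.imwrite(f'pics/{name}.png',cv2.cvtColor(im,cv2.COLOR_RGB2BGR)); return im
def w(cam,c):
    E=np.array(imaging.camera_params(cam)['extrinsics']); return (np.linalg.inv(E)@np.append(c,1))[:3]
def px(cam,p):
    P=imaging.camera_params(cam);c=np.array(P['extrinsics'])@np.append(p,1);c=c[:3]*[1,-1,-1]
    u=np.array(P['camera_matrix'])@c;return u[:2]/u[2]
E
python3 - <<'E'
from h import *
np.set_printoptions(precision=3,suppress=True)
for c in('scene','top'):
    shot(c,c+'0'); P=imaging.camera_params(c); print(P)
    for q in('case_a','carrier','floor_c','hinge_a','press_a','tube_a','beaker','wash_bottle','spirit_lamp','petri_dish','pencil'):
        for d in nets.place_of(c,q): print(c,q,w(c,d['centre']),round(d['confidence'],2), px(c,w(c,d['centre'])).round())
print(monitor.sense())
E
```

```text
pics
{'camera_matrix': array([[415.129,   0.   , 327.162],
       [  0.   , 415.129, 192.449],
       [  0.   ,   0.   ,   1.   ]]), 'extrinsics': array([[-0.138,  0.99 , -0.012,  0.041],
       [-0.843, -0.111,  0.526,  0.459],
       [ 0.52 ,  0.083,  0.85 , -1.612],
       [ 0.   ,  0.   ,  0.   ,  1.   ]])}
scene case_a [0.487 0.338 0.001] 0.93 [423. 189.]
scene case_a [ 0.471 -0.347 -0.001] 0.84 [218. 163.]
scene case_a [0.553 0.108 0.002] 0.6 [350. 198.]
scene carrier [ 0.544 -0.125 -0.002] 0.74 [278. 189.]
scene floor_c [ 0.472 -0.349  0.001] 0.96 [217. 163.]
scene hinge_a [0.598 0.095 0.046] 0.73 [344. 203.]
scene hinge_a [0.534 0.343 0.047] 0.72 [428. 194.]
scene hinge_a [ 0.52  -0.341  0.05 ] 0.64 [212. 166.]
scene press_a [0.535 0.115 0.099] 0.85 [354. 177.]
scene press_a [0.514 0.338 0.128] 0.77 [431. 174.]
scene press_a [ 0.533 -0.333  0.126] 0.59 [207. 155.]
scene press_a [ 0.76  -0.206 -0.001] 0.57 [237. 246.]
scene tube_a [0.775 0.209 0.002] 0.69 [377. 268.]
scene tube_a [ 0.76  -0.208 -0.002] 0.68 [236. 246.]
scene tube_a [ 0.472 -0.351 -0.001] 0.54 [217. 163.]
scene
[... 1543 characters left out ...]
bottle [ 0.654  0.433 -0.   ] 0.92 [173. 180.]
top spirit_lamp [ 0.669 -0.335 -0.003] 0.64 [481. 171.]
top spirit_lamp [ 0.529 -0.337  0.125] 0.27 [501. 223.]
top petri_dish [ 0.394 -0.003 -0.002] 0.95 [348. 284.]
top pencil [ 0.701  0.018 -0.002] 0.72 [339. 160.]
{'time_s': 1.2, 'q': array([ 1.205,  0.048,  0.099,  1.622, -0.   ,  1.443]), 'joint_velocities': array([ 0.   ,  0.001, -0.   , -0.001,  0.002, -0.   ]), 'joint_torque': array([  0.001, -33.865,  32.016,   0.001,  -0.   ,   0.   ]), 'tool_pos': array([0.124, 0.51 , 0.231]), 'ee_rot': array([-0.794,  1.571,  0.539]), 'force': array([-0.436, -0.075,  0.14 ]), 'torque': array([-0.024, -0.025,  0.036]), 'opening': 0.08570754211383017}
```

```bash
python3 - <<'E'
import cv2
a=cv2.imread('pics/top0.png')[90:350,120:560]; cv2.imwrite('pics/top0c.png',cv2.resize(a,None,fx=1.8,fy=1.8,interpolation=cv2.INTER_CUBIC))
a=cv2.imread('pics/scene0.png')[110:310,160:520]; cv2.imwrite('pics/scene0c.png',cv2.resize(a,None,fx=2.2,fy=2.2,interpolation=cv2.INTER_CUBIC))
E
```

```text
(no output)
```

View pics/top0c.png

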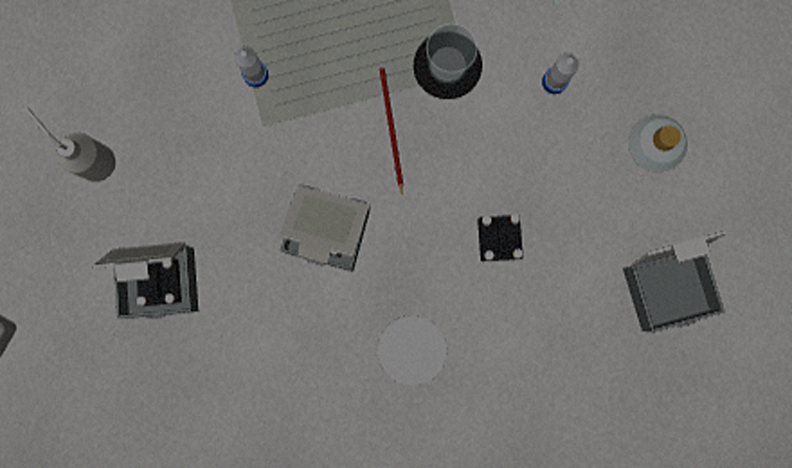

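View pics/scene0c.png

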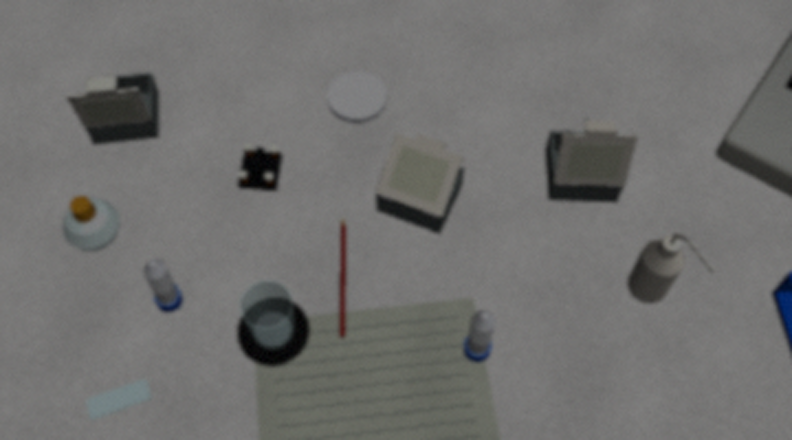

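Both views agree to within a few mm. The left case (0.487, 0.340) has its cover at about 1.3 rad and the middle case (0.554, 0.110) at about 0.65. The right, empty case (0.472, -0.348) has its cover at about 1.7. The carrier is at (0.544, -0.125) with its rib roughly along world x. I'll start with the left cover.

```bash
cat >> h.py <<'E'
from math import sin,cos,pi
C={'A':(np.array([.487,.340]),np.array([.530,.3425]),.075),'B':(np.array([.554,.1095]),np.array([.5975,.0985]),-.26),
   'C':(np.array([.4715,-.348]),np.array([.5125,-.339]),.23)}
def frame(k):
    c,h,y=C[k]; X=np.array([cos(y),sin(y)]); h=(h+c+.044*X)/2   # mean of two hinge estimates
    return h,X,np.array([-X[1],X[0]]),y
def ori(k,p):
    y=C[k][2]; q=monitor.sense()['q']; best=None
    for a in(y+pi/2,y-pi/2):
        j=kin.ik(p,[0,pi/2,a])
        if j is not None and (best is None or abs(j-q).max()<best[0]): best=(abs(j-q).max(),a)
    return [0,pi/2,best[1]]
def close_lid(k,th0,d=.011):
    h,X,Y,y=frame(k)
    P=lambda s,z,l=0:[*(h+X*s+Y*l),z]
    def arc(t,r=.074): return P(-r*cos(t)+.005*sin(t)+d*min(1,2*sin(t)),.049+r*sin(t)+.005*cos(t))
    a=arc(th0); st=[a[0]+.035*X[0],a[1]+.035*X[1],a[2]]
    o=ori(k,st)
    bot.goto([st[0],st[1],.21],o); bot.move_straight(st,v=.25)
    for t in np.append(np.arange(th0,.3,-.25),[.22]): bot.move_straight(arc(t),v=.2)
    bot.move_straight(P(-.078,.072),v=.1)
    f0=monitor.sense()['force']
    for z in np.arange(.060,.0465,-.0015):
        bot.move_straight(P(-.079,z),v=.04); s=monitor.sense(); f=s['force']-f0
        print(k,z.round(4),s['tool_pos'].round(4),f.round(1),round(s['time_s'],1))
        if f[2]>22 : break
    bot.move_straight(P(-.079,.16),v=.25); print(monitor.sense()['time_s'])
E
python3 - <<'E'
from h import *
hand.move_gripper(0); print(monitor.sense()['time_s'])
close_lid('A',1.55)
shot('scene','sA');shot('top','tA')
for c in('scene','top'):
    for d in nets.place_of(c,'press_a'): print(w(c,d['centre']).round(3),round(d['confidence'],2))
a=np.hstack([cv2.imread('pics/tA.png')[180:300,140:320],cv2.imread('pics/sA.png')[130:250,360:540]])
cv2.imwrite('pics/A1.png',cv2.resize(a,None,fx=2.2,fy=2.2))
E
```

```text
1.9667
A 0.06 [0.4516 0.3368 0.0596] [ 0.4 -0.   0. ] 6.6
A 0.0585 [0.4515 0.3369 0.059 ] [-2.2 -1.2  4.3] 6.8
A 0.057 [0.4514 0.3369 0.0577] [-1.8  0.7  5.3] 7.1
A 0.0555 [0.4513 0.3369 0.0552] [0.2 1.  0.4] 7.3
A 0.054 [0.4515 0.3368 0.0532] [-0.4  0.3 -0.4] 7.6
A 0.0525 [0.4518 0.337  0.0529] [-0.8 -0.7  2.9] 7.8
A 0.051 [0.4518 0.3371 0.0528] [-3.5 -0.9  8.6] 8.1
A 0.0495 [0.4518 0.3371 0.0525] [-5.3 -3.  13.8] 8.3
A 0.048 [0.4518 0.3372 0.0523] [-7.3 -3.7 18.5] 8.6
9.1667
[0.449 0.334 0.054] 0.85
[ 0.529 -0.334  0.127] 0.78
[0.532 0.117 0.102] 0.76
[0.774 0.209 0.001] 0.28
[ 0.529 -0.332  0.126] 0.74
[0.453 0.33  0.057] 0.7
[0.539 0.117 0.1  ] 0.64
[0.554 0.111 0.   ] 0.6
```

View pics/A1.png

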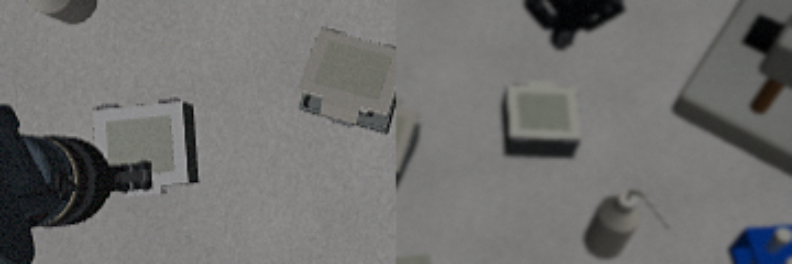

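Lid A snapped: the force fell off between z = 0.057 and 0.055, and it then met hard resistance at 0.053. The picture shows the cover flat. Next are lid B, opening cover C wider, and the carrier grasp.

```bash
python3 - <<'E'
from h import *
close_lid('B',.9)
# push cover C wider
h,X,Y,y=frame('C')
P=lambda s,l,z:[*(h+X*s+Y*l),z]
o=ori('C',P(-.03,.036,.115))
bot.goto(P(-.03,.036,.20),o); bot.move_straight(P(-.03,.036,.118),v=.25)
bot.move_straight(P(.017,.036,.118),v=.12); print(monitor.sense()['force'])
bot.move_straight(P(-.01,.036,.118),v=.25); bot.move_straight(P(-.01,.036,.22),v=.3)
# carrier
c=[.544,-.125]; a=.05+pi/2; q=monitor.sense()['q']
js=[(abs(j-q).max(),b) for b in(a,a-pi) if (j:=kin.ik([*c,.12],[0,pi/2,b])) is not None]; print(js)
b=min(js)[1]
bot.goto([*c,.12],[0,pi/2,b]); hand.move_gripper(.04)
shot('scene','s2');shot('top','t2')
for cam in('scene','top'):
  for qn in('carrier','press_a'):
    for d in nets.place_of(cam,qn): print(qn,w(cam,d['centre']).round(3),round(d['confidence'],2))
print(b,monitor.sense()['time_s'])
a=np.hstack([cv2.imread('pics/t2.png')[160:300,260:540],cv2.imread('pics/s2.png')[120:260,180:400]])
cv2.imwrite('pics/B1.png',cv2.resize(a,None,fx=1.6,fy=1.6))
E
```

```text
B 0.06 [0.5206 0.1186 0.0597] [1.6 0.  0.9] 12.8
B 0.0585 [0.5206 0.1186 0.0591] [-0.6 -0.3  6. ] 13.1
B 0.057 [0.5205 0.1187 0.0578] [-2.  -1.3  6.4] 13.3
B 0.0555 [0.5204 0.1187 0.0552] [0.3 0.3 1.7] 13.6
B 0.054 [0.5203 0.1186 0.0532] [-0.1  0.   1.1] 13.8
B 0.0525 [0.5207 0.1186 0.0529] [-1.6 -0.   4.4] 14.1
B 0.051 [0.5207 0.1187 0.0527] [-4.1 -0.1 10.1] 14.3
B 0.0495 [0.5207 0.1187 0.0525] [-5.1 -1.2 15.5] 14.6
B 0.048 [0.5207 0.1188 0.0523] [-8.5 -1.6 19.8] 14.8
15.4167
[-1.1018649   0.00301259 -0.39167348]
[(np.float64(0.5018622692965927), 1.6207963267948966), (np.float64(3.6434549228863857), -1.5207963267948965)]
carrier [ 0.542 -0.125  0.002] 0.52
carrier [0.772 0.213 0.002] 0.29
press_a [0.451 0.33  0.054] 0.83
press_a [ 0.547 -0.329  0.117] 0.56
carrier [ 0.541 -0.122  0.004] 0.62
press_a [ 0.55  -0.327  0.116] 0.92
press_a [0.452 0.33  0.054] 0.81
press_a [0.522 0.12  0.055] 0.6
1.6207963267948966 20.4
```

View pics/B1.png

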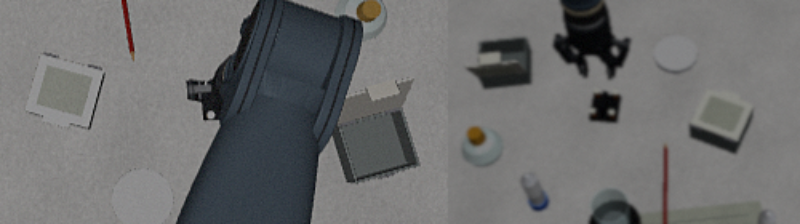

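Both A and B are snapped, and cover C is now at about 2.0 rad. The jaws straddle the rib correctly, so I'll grasp the carrier and place it.

```bash
python3 - <<'E'
from h import *
c=np.array([.543,-.124]); b=1.6208
bot.move_straight([*c,.12],v=.2); f0=monitor.sense()['force']
bot.move_straight([*c,.04],v=.2); bot.move_straight([*c,.0185],v=.08)
s=monitor.sense(); print('down',s['tool_pos'],s['force']-f0)
hand.move_gripper(0); s=monitor.sense(); print('grip',s['opening'],s['force']-f0)
bot.move_straight([*c,.18],v=.25); s=monitor.sense(); print('lift',s['opening'],s['force']-f0,s['time_s'])
h,X,Y,y=frame('C'); t=(h-.044*X)-.004*X
print('target',t,C['C'][0])
bot.goto([*t,.18],[0,pi/2,b+y-.05])
shot('top','t3'); shot('scene','s3')
for cam in('scene','top'):
  for qn in('carrier','floor_c'):
    for d in nets.place_of(cam,qn): print(qn,w(cam,d['centre']).round(3),round(d['confidence'],2))
print(monitor.sense()['opening'],monitor.sense()['time_s'])
a=np.hstack([cv2.imread('pics/t3.png')[150:310,400:600],cv2.imread('pics/s3.png')[90:250,130:330]])
cv2.imwrite('pics/C1.png',cv2.resize(a,None,fx=2,fy=2))
E
```

```text
down [ 0.54248005 -0.12381564  0.01793553] [-0.2956599  -0.28853708 -0.08849016]
grip 0.00838505641214901 [ 0.33484743 -0.45323636  1.97022292]
lift 0.008476677805028993 [-0.45725525  0.19370907 -0.93785737] 22.8
target [ 0.46668467 -0.34942742] [ 0.4715 -0.348 ]
carrier [ 0.468 -0.349  0.157] 0.66
floor_c [ 0.474 -0.352  0.002] 0.8
carrier [ 0.467 -0.347  0.161] 0.54
carrier [0.528 0.343 0.049] 0.5
floor_c [ 0.469 -0.343  0.   ] 0.58
0.008422156515479623 24.0417
```

View pics/C1.png

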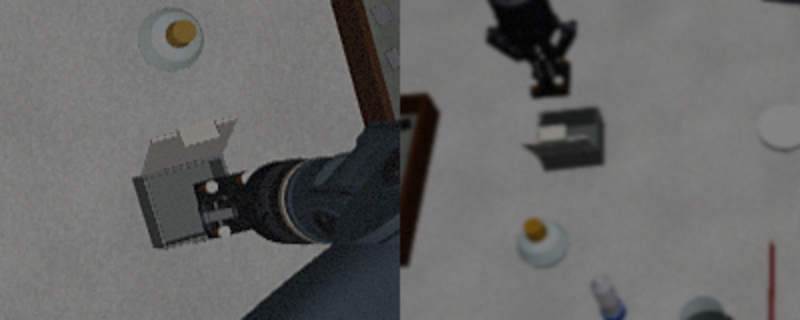

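The carrier is held upright at (0.467, -0.348), about where I commanded it, over the case. I'll lower it with force checks.

```bash
python3 - <<'E'
from h import *
h,X,Y,y=frame('C'); t=(h-.044*X)-.004*X
f0=monitor.sense()['force']
for z in(.07,.045,.030,.026,.0235,.022,.0205,.019):
    bot.move_straight([*t,z],v=.15 if z>.03 else .05); s=monitor.sense(); f=s['force']-f0
    print(z,s['tool_pos'].round(4),f.round(2))
    if np.linalg.norm(f)>4: break
hand.move_gripper(.035); print(monitor.sense()['opening'])
bot.move_straight([*t,.20],v=.25)
bot.goto([.42,-.12,.25],[0,pi/2,1.2])
hand.move_gripper(0)
shot('top','t4'); shot('scene','s4')
for cam in('scene','top'):
  for qn in('carrier','floor_c','hinge_a','press_a'):
    for d in nets.place_of(cam,qn): print(qn,w(cam,d['centre']).round(3),round(d['confidence'],2))
print(monitor.sense()['time_s'])
a=np.hstack([cv2.imread('pics/t4.png')[170:310,420:560],cv2.imread('pics/s4.png')[110:250,150:290]])
cv2.imwrite('pics/D1.png',cv2.resize(a,None,fx=2.8,fy=2.8,interpolation=cv2.INTER_CUBIC))
E
```

```text
0.07 [ 0.4673 -0.35    0.0712] [-0.16  0.75  0.96]
0.045 [ 0.4664 -0.3492  0.045 ] [ 0.33 -0.47  0.24]
0.03 [ 0.4664 -0.3491  0.0295] [0.14 0.28 0.21]
0.026 [ 0.4665 -0.3493  0.0257] [ 0.33 -0.62  1.3 ]
0.0235 [ 0.4666 -0.3494  0.0234] [-0.3  -0.41 -0.36]
0.022 [ 0.4669 -0.3496  0.0232] [-2.53  1.66  6.28]
0.03497509926417095
carrier [ 0.466 -0.35   0.001] 0.62
floor_c [ 0.471 -0.352  0.004] 0.77
floor_c [ 0.551 -0.331  0.119] 0.47
hinge_a [0.598 0.095 0.05 ] 0.77
hinge_a [0.531 0.342 0.052] 0.77
hinge_a [ 0.519 -0.341  0.049] 0.71
press_a [0.452 0.331 0.053] 0.97
press_a [0.518 0.119 0.055] 0.68
carrier [ 0.464 -0.347  0.004] 0.9
carrier [0.657 0.432 0.002] 0.64
floor_c [ 0.474 -0.345  0.001] 0.78
hinge_a [0.597 0.102 0.048] 0.82
hinge_a [ 0.509 -0.334  0.045] 0.76
hinge_a [0.53  0.345 0.049] 0.7
press_a [0.452 0.333 0.055] 0.9
press_a [ 0.551 -0.327  0.116] 0.64
press_a [0.521 0.121 0.052] 0.57
29.5583
```

View pics/D1.png

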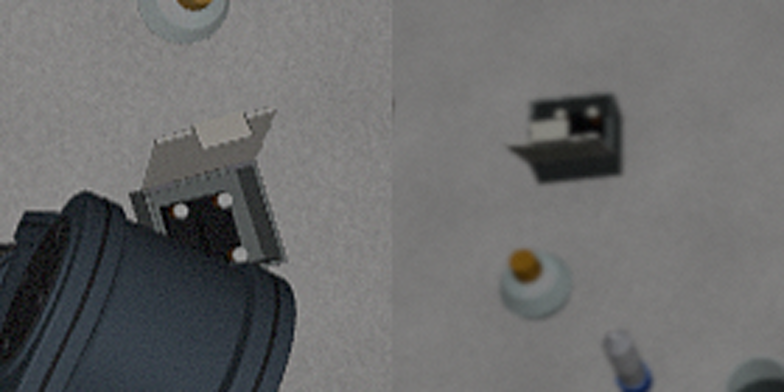

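The carrier stands upright in case_c, about 5–10 mm from the floor centre by the networks. Now I'll close cover C.

```bash
python3 - <<'E'
from h import *
close_lid('C',2.12)
bot.goto([.35,-.12,.28],[0,pi/2,1.2])
shot('top','t5'); shot('scene','s5')
for cam in('scene','top'):
    for d in nets.place_of(cam,'press_a'): print(w(cam,d['centre']).round(3),round(d['confidence'],2))
    for q in('tube_a','beaker','wash_bottle','spirit_lamp','petri_dish','pencil'):
        print(q,[w(cam,d['centre']).round(3).tolist() for d in nets.place_of(cam,q) if d['confidence']>.5])
print(monitor.sense()['time_s'])
a=np.vstack([cv2.imread('pics/t5.png')[110:310,140:560],cv2.imread('pics/s5.png')[110:260,120:540]])
cv2.imwrite('pics/E1.png',cv2.resize(a,None,fx=1.7,fy=1.7))
E
```

```text
C 0.06 [ 0.4365 -0.3563  0.0597] [-0.4 -0.6  1.1] 34.2
C 0.0585 [ 0.4365 -0.3565  0.0591] [-0.9  0.7  4.8] 34.5
C 0.057 [ 0.4364 -0.3566  0.0578] [-2.5  1.2  6.9] 34.7
C 0.0555 [ 0.4362 -0.3565  0.0553] [-0.6  0.7  1.2] 35.0
C 0.054 [ 0.4363 -0.3561  0.0531] [-0.8  0.3  0.3] 35.2
C 0.0525 [ 0.4366 -0.3564  0.0529] [-1.5  1.6  4. ] 35.5
C 0.051 [ 0.4366 -0.3565  0.0527] [-3.8  3.1 10.3] 35.7
C 0.0495 [ 0.4366 -0.3566  0.0525] [-4.8  4.  14.2] 36.0
C 0.048 [ 0.4367 -0.3567  0.0523] [-6.7  5.9 18.9] 36.2
36.8
[ 0.438 -0.357  0.054] 0.94
[0.451 0.336 0.052] 0.77
[0.522 0.119 0.056] 0.56
tube_a [[0.761, -0.205, -0.003], [0.774, 0.21, 0.0]]
beaker [[0.785, -0.063, 0.002], [0.699, 0.022, 0.002]]
wash_bottle [[0.659, 0.429, 0.003]]
spirit_lamp [[0.672, -0.339, -0.004]]
petri_dish [[0.396, -0.005, 0.0]]
pencil [[0.698, 0.021, 0.002]]
[ 0.436 -0.358  0.049] 0.96
[0.522 0.121 0.054] 0.89
[0.451 0.332 0.054] 0.56
tube_a [[0.757, -0.204, 0.001]]
beaker [[0.784, -0.056, 0.007]]
wash_bottle [[0.653, 0.429, 0.003], [0.486, 0.337, 0.006]]
spirit_lamp [[0.669, -0.336, -0.002], [0.595, 0.101, 0.05]]
petri_dish [[0.394, -0.002, -0.002]]
pencil [[0.7, 0.017, -0.002]]
38.6833
```

View pics/E1.png

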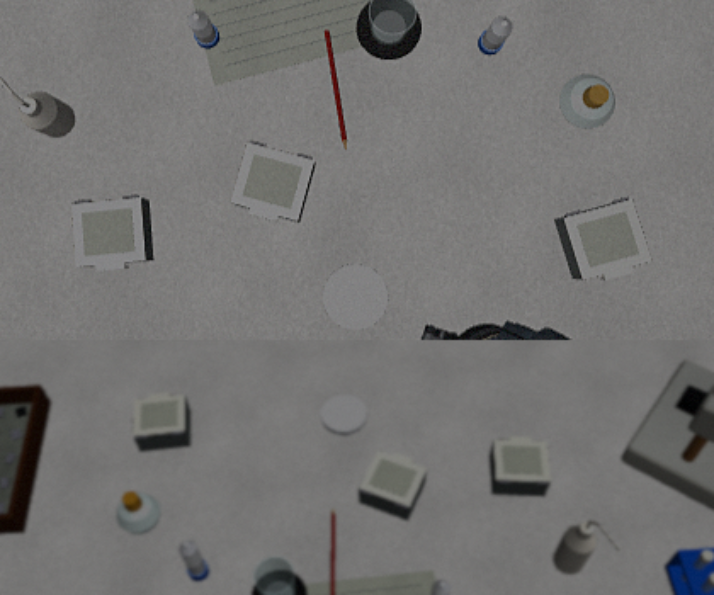

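All three covers lie flat, the bystanders haven't moved, and the arm is clear.

```bash
python3 -c "
from h import *
order.hand_in(); print(monitor.sense()['time_s'])"
```

```text
the job is handed in; nothing more can be done
the job is handed in; nothing more can be done
```

I folded and pressed all three covers shut, stood the carrier in case_c, and handed the job in at about 39 s of the 72 s allowed. The robot reports no verdict.

- **Covers:** I closed the left and middle covers first. I opened case_c's cover wider to make room for the gripper, and closed it after placing the carrier. On each cover the force rose to about 5–7 N, dropped away as the catch snapped, then met a hard stop at about 53 mm. In the last pictures all three lie flat, with the press points found 49–56 mm above the bench against 54 mm expected. The 49 mm came from one view of case_c; the other view gave 54 mm.
- **Carrier:** It touched the case floor at the expected height. Before I closed the cover it was upright and about 5–10 mm from the floor's centre, within the 30 mm limit. I could not see it again after the cover was shut.
- **Bystanders:** All were within about 6 mm of their starting positions, which is about the accuracy of the measurement, and none had tipped. In the last top view the networks missed one tube (tube_a or tube_b), but the scene view found it in place.
- **Failed or disagreeing checks:** The networks gave a few false detections, which I ignored because the pictures contradicted them.

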